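# Twist the brush-water cup home in its desk caddy

### The job

Put the yellow brush-water cup back into the round well of the blue desk caddy and work it down until its collar rests flat on the caddy's top all round, then let go. The well grips the cup tightly: press only lightly and twist it down, regripping as needed, because a straight hard shove squashes the caddy's soft feet. Leave the paint jar, the glue stick and the plate where they are.

Things in the scene. Friction and masses are not known exactly. Their poses are not given: they have to be found in the camera images.
- cup_mid (a point): Yellow open cup, 88 mm tall, 110-220 g, upright on the desk; this point is on its axis half-way up (44 mm); z up its axis; round, yaw is free. Outer diameter 52 mm; the bottom 12 mm tapers to 47.6. Collar: ring of diameter 62, 40 to 44 mm above the underside. Grip the 44 mm above the collar from outside (wall 3.5 mm, inside floor 50 mm above the underside).
- cup_collar (a point): Point on the cup's axis at the underside of its collar, 40 mm above the cup's underside; z up the cup. Home: it lies at well. Pushed straight down into the well the cup needs 35 to 55 N; twisted either way at the same time (10 mm of descent per radian or less) it goes down under 5 to 17 N, with a moment of about 1 N m.
- well (a point): Mouth centre of the round well, level with the top of the blue block (100 x 100 x 50 mm, top 68 mm above the desk); z up. Well 57 mm wide, 44 deep. Inside, 4 sprung rubber pads (clear diameter 48.6) centre and grip the cup: it drops in until its collar is about 20 mm above the block, then meets them. A crayon tray (100 x 90, 28 high) joins the block, 50 to 140 mm to the well's -y.
- caddy (a joint): How far the caddy has sunk on its soft feet, in m: 0 unloaded, it grows downwards, about 1 mm per 6 N of downward push and returns when let go; it hits a stop at 12 mm. More than 5 mm (about 30 N) squashes the feet too far.
- jar_mid (a point): Red paint jar with white cap, diameter 48 mm, 62 mm tall; point at its centre. Bystander.
- glue_mid (a point): White glue stick with a green cap, diameter 31 mm, 92 mm tall, upright; point at its centre. Bystander.
- plate_mid (a point): White plate, diameter 170 mm, 16 mm high; point at its centre. Bystander.
Not all that is in view belongs to the job. Of the things that look like the part that bears cup_mid, take the one that is farthest to the robot's right at the start.

How it is judged (in metres and radians):
At the end, for the whole second after the job is handed in: The cup stands upright in the well with its collar's underside within 2 mm of the block's top and its axis within 4 mm of the well's, tilted less than 0.05 rad, at rest, and the caddy is back up on its feet (sunk less than 2 mm) (horizontal distance between cup_collar and well below 0.004 m and z of cup_collar in the frame of well between -0.003 and 0.002 m and angle between the z axis of cup_collar and the z axis of well, either way round below 0.05 rad and angle between cup_collar's own z axis and vertical below 0.1 rad and value of joint caddy below 0.002 m and linear speed of cup below 0.02 m/s); the robot touches nothing.
It fails at once if the caddy is pressed down hard enough to squash its feet (sunk more than 5 mm, about 30 N) (value of joint caddy above 0.005 m).
It fails at once if the jar, glue stick or plate is moved more than 20 mm (distance of any of jar_mid, glue_mid, plate_mid from where it was at the start of the episode above 0.02 m).
It also fails if it takes over 67 s, if anything falls off the work surface, if the arm or the gripper's body presses on something with over 40 N, if the wrist force passes 120 N, or if a joint passes its speed limit or range.

### The arm

A 6-joint arm with a two-finger parallel gripper is mounted at the origin on the work surface. World frame = base frame: x ahead of the robot, y to its left, z up, the work surface at z = 0. Lengths are in mm, angles in rad, forces in N, time in s.
With the tool pointing down it reaches from about 325 to 775 mm from the base axis. Payload 9.3 kg.
Tool frame: the origin (TCP) lies on the centre line of the jaws, within the pads' length; the fingertips stand 11 mm ahead of it and the grasp point (between the pads) lies 8 mm behind it; z points along the fingers, y is the direction in which the jaws open and shut (so a half turn about z gives the same grasp; the last joint's range is limited). The gripper opens to 85 mm and grips with 20 to 120 N. Pads are 22 mm wide; open, the fingers measure 114 mm over their backs; the gripper's body (76 mm by 85 mm) begins 54 mm behind the grasp point. The pads swing forward as they close: fully open they stand 13 mm farther back than shut.
Start: joints at [-1.354, 0.259, 0.021, 1.334, 0, 1.418], TCP at [198.779, -512.819, 242.279] pointing down, gripper open.
Joint ranges: [-3.04, 3.04], [-0.91, 1.82], [-1.04, 1.36], [-1.92, 1.95], [-1.52, 1.45], [-3.14, 3.14]. Speed limits (rad/s): [2.22, 2.22, 2.79, 3.14, 3.14, 3.14].

### API

Orientations are given as a rotation vector (axis times angle).
In Python, from workcell import sense, read_camera, job_done, regions_of, landmark_of gives the robot as it stands.
- The arm moves only by the shell command python3 -m jog 'ROWS' [OPENING] [FORCE]. ROWS is a JSON object of lists of equal length, an entry for each row: "delta_pos": the shift along the tool's x, y, z in mm, a list of three; "twist": the turn about the tool's z in degrees. In form: {"delta_pos": [[x, y, z], ...], "twist": [twist, ...]}. A call has 1 to 5 rows; each row shifts and turns the commanded pose from where the row before left it, along the tool's axes as they then stand; what a row does not reach is not made up. A row lasts 1/10 s, in which the tool goes at most 50 mm and 8.59 degrees, less where a joint would pass 70% of its speed; a pose out of reach is approached as far as the arm can. A call with a gripper value outside its range is refused whole. OPENING is the gripper's target within -1 to 1 (shut at 1, half-way at 0, fully open at -1), set as the call begins (- or left out, the last holds). The fingers move at their own pace and stop on an object; FORCE is the grip in N (left out, the last holds). Time passes only in rows, so rows that do not move let the fingers close. It gives the time, the measured TCP pose, the force and the opening at its end, in the units of the state.
- sense(): the state, without advancing time (a new reading comes with each control period).
- read_camera(name): name is "scene" or "top" or "wrist"; returns a dict with "color" (384x512x3 uint8, blue, green, red), "z_map" (384x512 float32, mm along the optical axis (not along the pixel's ray), 0 where there is no reading), "fx", "fy", "cx", "cy" (pixels), "dist" ([k1, k2, p1, p2, k3] as OpenCV has them; the pictures are not rectified), "rvec" (rotation vector, rad) and "tvec" (3), from world to camera coordinates, as OpenCV has them. Camera axes: x right, y down, z forward; pixel columns grow to the right and rows downward; lengths in mm; the calibration is good to about 2 mm. A picture is of the moment at which its call begins.
- job_done(): hands the job in, once; it reports no verdict.
Trained networks look in the newest picture that a camera, given by its name, has taken for a name from the list of things; names that differ only in an ending like _2 or _b are one class to them, and where a whole thing is asked for, a point or a joint stands for the part that bears it (a point fixed in the world has none). Each returns a list of dicts, best first, with "score" (0 to 1); they miss things now and then, are a little off and sometimes report something else, mostly with a low value. They report only what shows in the picture. A call takes as long as a camera call. They do not tell look-alikes from the thing itself.
- regions_of(camera, query): "pixels" (384x512 bool, what is visible of it) and "bbox" ([left, top, right, bottom] in pixels, round what is visible of it).
- landmark_of(camera, query): "point" ([column, row] in pixels: a listed point, or the origin of a listed thing).
The state is a dict: "time": time; "joint_positions": joint angles; "qvel": joint speeds; "tau": joint torques, N m; "eef_pos": TCP position; "ee_rot": TCP orientation; "force": force on the tool from outside, world axes, zero at the start; "moment": the same for the moment, N m; "width": finger opening in mm.
Only numpy, scipy, OpenCV 4.12 (cv2) and the standard library are available. Lean on these libraries where they do the work, as an engineer would, in place of code of your own. Each camera call takes 0.05 s, during which the arm holds its last target.

## Working session

There is one attempt and no reset: what is moved stays moved. The work goes in short steps, Python scripts to look and compute and a shell command to move; the robot and the scene stay as the last step left them, time stands still between calls to the robot, and variables do not carry over. Pictures are saved under pics/ and viewed, and the job is handed in when it is done.

```bash
mkdir -p pics; ls; cat > h.py <<'E'
import numpy as np, cv2
from workcell import sense, read_camera, job_done, regions_of, landmark_of
def K(c): return np.array([[c['fx'],0,c['cx']],[0,c['fy'],c['cy']],[0,0,1.]]),np.array(c['dist'],float)
def cloud(c):
    k,d=K(c);h,w=c['z_map'].shape
    u,v=np.meshgrid(np.arange(w),np.arange(h))
    p=cv2.undistortPoints(np.stack([u,v],-1).reshape(-1,1,2).astype(np.float64),k,d).reshape(h,w,2)
    z=c['z_map'].astype(float)
    P=np.dstack([p[...,0]*z,p[...,1]*z,z])
    R,_=cv2.Rodrigues(np.array(c['rvec'],float))
    return (P-np.array(c['tvec'],float).ravel())@R
def atz(c,px,z0):
    k,d=K(c);p=cv2.undistortPoints(np.array(px,float).reshape(1,1,2),k,d).ravel()
    R,_=cv2.Rodrigues(np.array(c['rvec'],float));t=np.array(c['tvec'],float).ravel()
    o=-R.T@t;r=R.T@np.array([p[0],p[1],1]);return o+r*(z0-o[2])/r[2]
def proj(c,P):
    k,d=K(c);return cv2.projectPoints(np.array(P,float).reshape(-1,1,3),np.array(c['rvec'],float),np.array(c['tvec'],float),k,d)[0].reshape(-1,2)
E
python3 - <<'E'
from h import *
ims=[]
for n in ['scene','top']:
    c=read_camera(n)
    cv2.imwrite(f'pics/{n}0.png',c['color'])
    P=cloud(c)
    for q in ['cup_mid','well','jar_mid','glue_mid','plate_mid','caddy']:
        for r in landmark_of(n,q): print(n,q,'lm',r['score'],np.round(r['point'],1))
        for r in regions_of(n,q):
            m=r['pixels']&(c['z_map']>0); p=P[m]
            if len(p): print(n,q,'rg',round(r['score'],2),r['bbox'],np.round(np.median(p,0)),np.round(np.percentile(p,2,axis=0)),np.round(np.percentile(p,98,axis=0)))
print(sense())
E
```

```text
pics
scene cup_mid lm 0.87 [289.5 180.4]
scene cup_mid lm 0.82 [304.8 259.3]
scene cup_mid lm 0.78 [340.9 176.2]
scene cup_mid lm 0.7 [367.3 204.8]
scene cup_mid rg 0.92 [276.0, 159.8, 304.6, 199.2] [473. 107.  57.] [443.  75.   3.] [494. 126.  89.]
scene cup_mid rg 0.73 [354.9, 186.9, 379.5, 224.5] [380. 274.  57.] [347. 245.  11.] [397. 295.  89.]
scene cup_mid rg 0.69 [331.1, 158.6, 361.8, 195.0] [364. 182.  59.] [331. 154.   3.] [383. 204.  90.]
scene cup_mid rg 0.65 [291.7, 245.6, 317.3, 279.1] [591. 302.  56.] [564. 276.  11.] [614. 326.  89.]
scene well lm 0.95 [235.2 127. ]
scene well rg 0.75 [191.3, 97.3, 262.8, 157.0] [ 498. -145.   47.] [ 438. -262.    8.] [551. -69.  71.]
scene well rg 0.56 [274.3, 160.6, 300.8, 198.9] [473. 106.  58.] [444.  75.   7.] [494. 125.  90.]
scene jar_mid lm 0.78 [323.8 234.6]
scene jar_mid rg 0.73 [312.8, 221.9, 334.2, 245.6] [504. 267.  54.] [454. 241.  -0.] [518. 284.  65.]
scene jar_mid rg 0.55 [190.1, 95.7, 262.0, 156.6] [ 500. -144.   47.] [ 444. -261.   21.] [551. -69.  71.]
scene glue_mid lm 0.68 [262.3 240.6]
scene glue_mid rg 0.84 [256.6, 229.4, 267.9, 258.9] [638. 209.  71.] [621. 189.   2.] [648. 215.  95.]
scene plate_mid lm 0.85 [172.9 211.4]
scene plate_mid rg 0.6 [139.1, 183.2, 207.3, 240.7] [751.  -9.  10.] [677. -81.   2.] [825.  66.  18.]Traceback (most recent call last):
  File "<stdin>", line 8, in <module>
ValueError: it knows: cup_collar, cup_mid, glue_mid, jar_mid, plate_mid, well
```

```bash
python3 - <<'E'
from h import *
for n in ['top']:
    c=read_camera(n)
    cv2.imwrite(f'pics/{n}0.png',c['color'])
    P=cloud(c)
    for q in ['cup_mid','well','jar_mid','glue_mid','plate_mid']:
        for r in landmark_of(n,q): print(n,q,'lm',r['score'],np.round(r['point'],1))
        for r in regions_of(n,q):
            m=r['pixels']&(c['z_map']>0); p=P[m]
            if len(p): print(n,q,'rg',round(r['score'],2),r['bbox'],np.round(np.median(p,0)),np.round(np.percentile(p,2,axis=0)),np.round(np.percentile(p,98,axis=0)))
print(sense())
E
```

```text
top cup_mid lm 0.91 [147.5 289.7]
top cup_mid lm 0.82 [152.3 184.7]
top cup_mid lm 0.78 [237.2 256.8]
top cup_mid lm 0.57 [189.2 303.7]
top cup_mid rg 0.87 [173.8, 289.9, 211.0, 325.9] [354. 178.  50.] [330. 151.  41.] [381. 201.  88.]
top cup_mid rg 0.68 [228.2, 240.6, 253.6, 270.2] [466.  99.  50.] [440.  73.  42.] [489. 123.  89.]
top cup_mid rg 0.66 [138.2, 171.2, 167.0, 204.4] [584. 298.  51.] [558. 273.   0.] [609. 322.  88.]
top cup_mid rg 0.58 [124.0, 276.7, 161.8, 307.1] [370. 269.  51.] [345. 242.  19.] [396. 292.  88.]
top well lm 0.68 [343.7 258.5]
top well rg 0.81 [318.9, 229.9, 413.6, 285.3] [ 496. -155.   44.] [ 444. -258.   20.] [547. -70.  69.]
top jar_mid lm 0.9 [165.4 230.7]
top jar_mid rg 0.65 [151.5, 220.9, 177.1, 243.7] [493. 254.  60.] [473. 238.   7.] [512. 278.  63.]
top glue_mid lm 0.58 [200.8 173.5]
top glue_mid rg 0.87 [191.3, 158.2, 212.8, 186.1] [625. 196.  89.] [616. 185.  14.] [643. 212.  93.]
top plate_mid lm 0.93 [303.3 140.6]
top plate_mid rg 0.84 [267.6, 106.9, 338.5, 171.2] [751.  -7.   9.] [676. -82.   2.] [826.  69.  16.]
{'time': 1.1, 'joint_positions': array([-1.35358948e+00,  2.58579555e-01,  2.14711282e-02,  1.33368520e+00,
        7.57395243e-06,  1.41818392e+00]), 'qvel': array([ 0.00080534,  0.00118182,  0.00029987,  0.00021434,  0.00061821,
       -0.00080271]), 'tau': array([-5.07180011e-04, -5.55392325e+01,  3.44741642e+01,  1.33570877e-03,
       -2.79589513e-04,  1.23950034e-06]), 'eef_pos': array([ 198.78443398, -512.80729807,  242.27845906]), 'ee_rot': array([3.08803510e+00, 5.77605559e-01, 1.20278604e-05]), 'force': array([ 0.30451398, -0.51151441, -0.90458762]), 'moment': array([-0.03460966,  0.09297342,  0.02270087]), 'width': 85.32583041553524}
```

View pics/scene0.png

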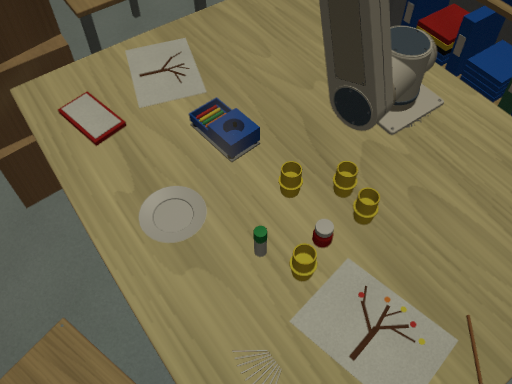

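```bash
sleep 3; ls pics
```

```text
scene0.png
top0.png
```

View pics/top0.png

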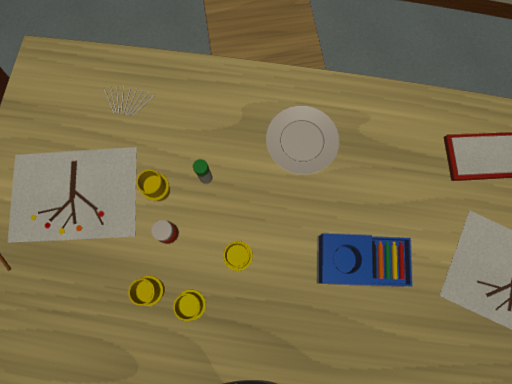

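Look-alikes for the cup, in the top view: (238,256) at y≈+99, (189,304) at y≈178, (147,290) at y≈269 and (152,185) at y≈298. The rightmost is (238,256). I'll check that in a crop and measure it.

```bash
python3 - <<'E'
from h import *
from scipy.optimize import least_squares
def circ(p):
    f=lambda q:np.hypot(p[:,0]-q[0],p[:,1]-q[1])-q[2]
    r=least_squares(f,[*p.mean(0)[:2],26],loss='soft_l1'); return r.x,np.std(r.fun)
tiles=[]
for n in ['top','scene']:
    c=read_camera(n);P=cloud(c)
    ok=c['z_map']>0
    box=(abs(P[...,0]-466)<45)&(abs(P[...,1]-99)<45)&ok
    p=P[box&(P[...,2]>83)]; print(n,'rim',len(p),circ(p),'mean/minmax',p.min(0),p.max(0),'z',np.median(p[:,2]))
    # mask-based ellipse centre of rim via colour
    b=(abs(P[...,0]-496)<75)&(P[...,1]<-50)&(P[...,1]>-280)&ok
    t=P[b&(abs(P[...,2]-68)<5)]
    print('top face',len(t),t.min(0),t.max(0),np.median(t[:,2]))
    tt=t[:,:2].astype(np.float32); print(cv2.minAreaRect(tt))
    r=landmark_of(n,'well'); print('well lm',atz(c,r[0]['point'],68))
    # well edge: block bits below top inside
    for r in landmark_of(n,'cup_mid'): print('cup lm',atz(c,r['point'],44))
    for ctr in [(466,99,60),(497,-120,60)]:
        u,v=proj(c,[ctr])[0].astype(int); tiles.append(cv2.resize(c['color'][v-40:v+40,u-40:u+40],(380,280) if 0 else (300,300),interpolation=cv2.INTER_CUBIC))
cv2.imwrite('pics/crop1.png',np.vstack([np.hstack(tiles[:2]),np.hstack(tiles[2:])]))
E
```

```text
top rim 138 (array([466.81076989,  99.34289234,  23.99826809]), np.float64(1.0422143399543162)) mean/minmax [441.40156835  73.8819405   83.08541192] [490.70159534 125.41124775  90.31239422] z 86.95641044149102
top face 1914 [ 436.01721569 -174.95669914   63.14322272] [543.98344332 -66.88058699  71.21913374] 67.13957085731175
((490.5858154296875, -121.34687805175781), (101.30015563964844, 101.03656768798828), 5.384169101715088)
well lm [ 488.60438187 -117.92642347   68.        ]
cup lm [367.93601132 275.51202695  44.        ]
cup lm [471.08700835  95.13636569  44.        ]
cup lm [360.00825671 178.36351148  44.        ]
cup lm [583.29391702 299.14474309  44.        ]
scene rim 111 (array([467.27954504,  98.89689222,  24.13051033]), np.float64(1.5583899292533903)) mean/minmax [442.16493209  71.2926813   83.02615821] [493.20130865 124.53922155  91.31851405] z 87.03511538267011
top face 842 [ 437.35909004 -179.04824968   63.01253078] [546.86406939 -65.86803761  72.49047887] 68.26196446304657
((490.84722900390625, -122.21566772460938), (103.21762084960938, 106.3673324584961), 6.168629169464111)
well lm [ 487.14046311 -123.00263838   68.        ]
cup lm [456.48057308  79.72429047  44.        ]
cup lm [368.12741759 265.20804297  44.        ]
cup lm [587.61598021 294.95383546  44.        ]
```

```bash
sleep 1
```

```text
(no output)
```

View pics/crop1.png

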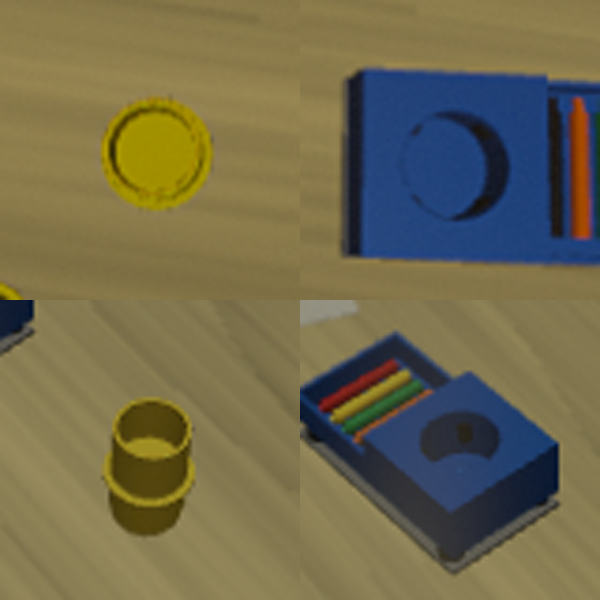

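The crop shows a single yellow open cup with its collar: top pixel (238,256), scene pixel (290,180). It is the lowest-y of the four, so I choose it. Cup ≈ (467,99) and well ≈ (491,-122), and the fitted sizes match those given. Moving over the cup.

```bash
python3 -m jog '{"delta_pos": [[31,-31,0],[31,-31,0],[31,-31,0],[31,-31,0],[31,-31,0]], "twist": [0,0,0,0,0]}' -1 60
python3 -m jog '{"delta_pos": [[31,-31,0],[31,-31,0],[31,-31,0],[31,-31,0],[31,-31,0]], "twist": [0,0,0,0,0]}'
python3 -m jog '{"delta_pos": [[31,-31,0],[31,-31,0],[31,-31,0],[31,-31,0],[31,-31,0]], "twist": [0,0,0,0,0]}'
python3 -m jog '{"delta_pos": [[0,0,0],[0,0,0],[0,0,0]], "twist": [-8,-8,-8]}'
python3 - <<'E'
from h import *
s=sense();print(s['eef_pos'],s['ee_rot'],s['joint_positions'])
c=read_camera('wrist');cv2.imwrite('pics/w1.png',c['color'])
R=cv2.Rodrigues(s['ee_rot'])[0];print('tool d to cup',R.T@(np.array([467,99,63])-s['eef_pos']))
P=cloud(c);p=P[(P[...,2]>83)&(P[...,2]<92)&(c['z_map']>0)&(np.hypot(P[...,0]-467,P[...,1]-99)<40)];print(len(p))
if len(p): print(cv2.minEnclosingCircle(p[:,:2].astype(np.float32)))
E
```

```text
time: 1.9
eef_pos: [287.6, -310.7, 242.4]
ee_rot: [3.088, 0.577, 0.0]
force: [0.1, 0.1, 0.1]
width: 85.2
time: 2.4
eef_pos: [376.1, -110.0, 242.6]
ee_rot: [3.088, 0.577, 0.001]
force: [0.9, -0.6, 0.1]
width: 85.6
time: 2.9
eef_pos: [464.7, 90.8, 242.5]
ee_rot: [3.088, 0.578, 0.001]
force: [1.4, -1.1, 0.5]
width: 85.4
time: 3.2
eef_pos: [464.3, 89.5, 242.1]
ee_rot: [-2.896, -1.217, 0.0]
force: [-0.5, -0.1, -0.3]
width: 85.7
[464.29208168  89.45998973 242.14805562] [-2.89606008e+00 -1.21731291e+00  4.17496301e-04] [ 1.26142624e-02  1.27118752e-01 -1.47793430e-01  1.29616571e+00
 -1.29518768e-05  2.35838294e+00]
tool d to cup [  8.74787238  -4.70651806 179.14712911]
613
((466.7534484863281, 98.88329315185547), 25.89600372314453)
```

```bash
sleep 1
```

```text
(no output)
```

View pics/w1.png

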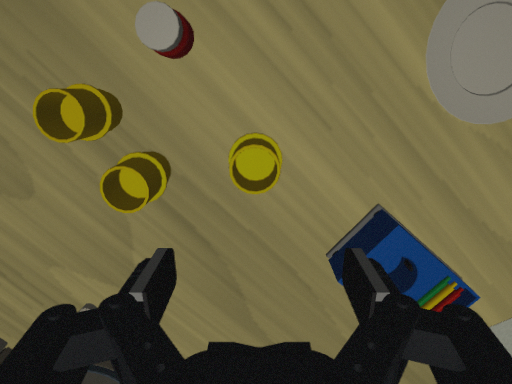

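The wrist view shows the chosen cup alone at (255,163), and its measured centre (466.8, 98.9) agrees with the other cameras. Descending.

```bash
python3 -m jog '{"delta_pos": [[8.7,-4.7,0],[0,0,40],[0,0,40],[0,0,30],[0,0,0]], "twist": [0,0,0,0,0]}'
python3 - <<'E'
from h import *
s=sense();R=cv2.Rodrigues(s['ee_rot'])[0];print('tool d to cup',R.T@(np.array([466.9,99,63])-s['eef_pos']))
E
```

```text
time: 3.75
eef_pos: [465.1, 98.6, 129.2]
ee_rot: [-2.901, -1.2, 0.009]
force: [-0.5, -0.1, 0.7]
width: 85.1
tool d to cup [ 1.89159827  1.24798899 66.20235617]
```

```bash
python3 -m jog '{"delta_pos": [[0,0,25],[0,0,25],[0,0,14],[0,0,0],[0,0,0]], "twist": [0,0,0,0,0]}'
python3 - <<'E'
from h import *
s=sense();R=cv2.Rodrigues(s['ee_rot'])[0];print('tool d to cup',R.T@(np.array([466.9,99,63])-s['eef_pos']),s['ee_rot'],s['joint_positions'])
c=read_camera('wrist');cv2.imwrite('pics/w2.png',c['color'])
E
```

```text
time: 4.25
eef_pos: [468.0, 98.5, 69.7]
ee_rot: [2.901, 1.205, 0.002]
force: [-0.1, 0.7, 0.1]
width: 84.9
tool d to cup [-0.4293387  -1.19475306  6.70805959] [2.90095686e+00 1.20461552e+00 2.20963946e-03] [ 3.16140029e-02  2.58046085e-01 -4.52753918e-01  8.58514292e-01
  5.90531341e-05  2.38604388e+00]
```

```bash
sleep 1
```

```text
(no output)
```

View pics/w2.png

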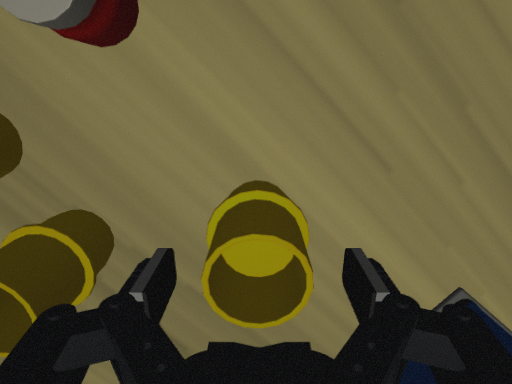

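The cup is centred between the jaws at (258,280). Lower the last few millimetres, then grip.

```bash
python3 -m jog '{"delta_pos": [[-0.4,-1.2,6],[0,0,0],[0,0,0]], "twist": [0,0,0]}'
python3 -m jog '{"delta_pos": [[0,0,0],[0,0,0],[0,0,0],[0,0,0],[0,0,0]], "twist": [0,0,0,0,0]}' 1 80
python3 -m jog '{"delta_pos": [[0,0,0],[0,0,0],[0,0,0],[0,0,0],[0,0,0]], "twist": [0,0,0,0,0]}'
```

```text
time: 4.6
eef_pos: [466.0, 98.9, 62.5]
ee_rot: [2.9, 1.207, 0.0]
force: [-0.3, 0.2, 0.1]
width: 85.3
time: 5.1
eef_pos: [466.2, 98.9, 62.9]
ee_rot: [2.9, 1.207, 0.001]
force: [-1.3, 0.6, 8.2]
width: 51.3
time: 5.6
eef_pos: [466.2, 98.9, 62.9]
ee_rot: [2.9, 1.207, 0.001]
force: [-1.6, 0.1, 7.2]
width: 51.0
```

```bash
python3 -m jog '{"delta_pos": [[0,0,-10],[0,0,-20],[0,0,-30],[0,0,-30],[0,0,-20]], "twist": [0,0,0,0,0]}'
python3 -m jog '{"delta_pos": [[0,0,0],[0,0,0]], "twist": [0,0]}'
python3 - <<'E'
from h import *
from scipy.optimize import least_squares
s=sense();R=cv2.Rodrigues(s['ee_rot'])[0];print(s['eef_pos'],'tool d to well',R.T@(np.array([490.7,-121.8,153])-s['eef_pos']),s['width'],s['force'],s['moment'])
c=read_camera('wrist');cv2.imwrite('pics/w3.png',c['color'])
c=read_camera('top');P=cloud(c);ok=c['z_map']>0
p=P[ok&(P[...,2]>135)&(P[...,2]<175)&(np.hypot(P[...,0]-466,P[...,1]-99)<70)]
print(len(p))
E
```

```text
time: 6.1
eef_pos: [466.2, 98.9, 174.7]
ee_rot: [2.9, 1.207, 0.002]
force: [-0.5, 0.2, -2.2]
width: 50.9
time: 6.3
eef_pos: [465.8, 98.8, 172.1]
ee_rot: [2.9, 1.207, 0.0]
force: [-0.8, -0.4, -2.6]
width: 51.3
[465.77290736  98.83744687 172.10296112] tool d to well [-138.95374497  173.18755367   19.1074343 ] 51.257646767380514 [-0.7750872  -0.36602387 -2.56393964] [ 0.00326415 -0.00098967 -0.03335226]
0
```

```bash
sleep 1
```

```text
(no output)
```

View pics/w3.png

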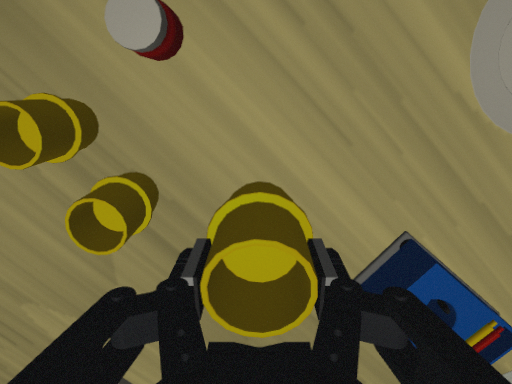

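```bash
python3 -m jog '{"delta_pos": [[-15,20,0],[-28,35,0],[-35,42,0],[-31,40,0],[-20,25,0]], "twist": [0,0,0,0,0]}'
python3 -m jog '{"delta_pos": [[-10,11,0],[0,0,0],[0,0,0]], "twist": [0,0,0]}'
python3 - <<'E'
from h import *
s=sense();R=cv2.Rodrigues(s['ee_rot'])[0];print(s['eef_pos'],'tool d to well',R.T@(np.array([490.7,-121.8,153])-s['eef_pos']),s['width'],s['force'],s['joint_positions'])
t=[]
for n in ['wrist','scene','top']:
    c=read_camera(n)
    if n=='wrist': cv2.imwrite('pics/w4.png',c['color'])
    else:
        u,v=proj(c,[490,-120,80])[0].astype(int);t.append(cv2.resize(c['color'][v-50:v+50,u-50:u+50],(400,400),interpolation=cv2.INTER_CUBIC))
cv2.imwrite('pics/s4.png',np.hstack(t))
E
```

```text
time: 6.9
eef_pos: [489.1, -104.3, 171.0]
ee_rot: [-2.901, -1.205, 0.002]
force: [-0.6, -0.7, -1.9]
width: 51.4
time: 7.2
eef_pos: [489.7, -115.7, 171.5]
ee_rot: [-2.899, -1.206, 0.002]
force: [-0.5, 0.5, -1.7]
width: 50.9
[ 489.65832764 -115.73646145  171.51928223] tool d to well [-3.55949905  5.04919304 18.51083497] 50.93242332313636 [-0.51488084  0.51983276 -1.7334575 ] [-3.99261553e-01  2.12840193e-01 -2.24262642e-01  1.13559508e+00
  4.06224248e-04  1.95400526e+00]
```

```bash
sleep 1
```

```text
(no output)
```

View pics/w4.png

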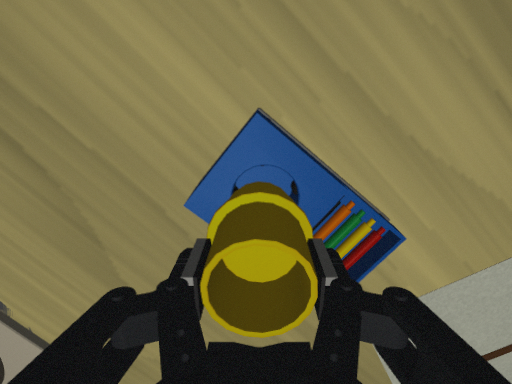

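View pics/s4.png

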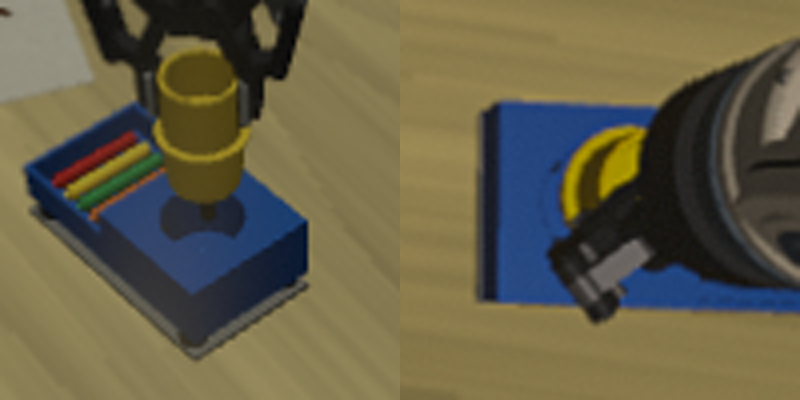

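```bash
python3 -m jog '{"delta_pos": [[-3.6,5,0],[0,0,0],[0,0,0]], "twist": [0,0,0]}'
cat > m.py <<'E'
from h import *
from scipy.optimize import least_squares
s=sense();R=cv2.Rodrigues(s['ee_rot'])[0];e=s['eef_pos'];print(e,s['force'],s['width'])
c=read_camera('wrist');P=cloud(c);ok=c['z_map']>0
p=P[ok&(P[...,2]>e[2]+19)&(P[...,2]<e[2]+32)&(np.hypot(P[...,0]-e[0],P[...,1]-e[1])<32)]
hsv=cv2.cvtColor(c['color'],cv2.COLOR_BGR2HSV)
yel=(hsv[...,0]>20)&(hsv[...,0]<35)&(hsv[...,1]>150)
sel=yel&ok&(np.hypot(P[...,0]-e[0],P[...,1]-e[1])<40)&(P[...,2]>e[2]-40)
h=P[sel];print('yellow z',np.percentile(h[:,2],[1,50,90,99]))
top=np.percentile(h[:,2],97)
q=P[sel&(P[...,2]>top-3)];print('rim',len(q),cv2.minEnclosingCircle(q[:,:2].astype(np.float32)),'z',np.median(q[:,2]))
blue=(hsv[...,0]>100)&(hsv[...,0]<125)&(hsv[...,1]>120)&ok
b=P[blue&(abs(P[...,2]-68)<4)&(P[...,1]>-180)]
print('block',len(b),np.median(b[:,2]),cv2.minAreaRect(b[:,:2].astype(np.float32)))
# well far edge: points on plane edge around
w=P[blue&(P[...,2]<60)&(np.hypot(P[...,0]-490.7,P[...,1]+121.8)<31)];print('inside well',len(w))
g=cv2.Canny(c['color'],30,80)>0
pts=np.array([atz(c,(u,v),68.) for v,u in zip(*np.nonzero(g)) if abs(v-180)<90 and 180<u<340])
d=np.hypot(pts[:,0]-490.7,pts[:,1]+121.8);a=pts[(abs(d-28.5)<5)]
ax=lambda q:np.hypot(a[:,0]-q[0],a[:,1]-q[1])-28.5
r=least_squares(ax,[490.7,-121.8],loss='cauchy',f_scale=.7);print('well arc',len(a),(abs(r.fun)<1).sum(),r.x)
cv2.imwrite('pics/w5.png',c['color'])
E
python3 m.py
```

```text
time: 7.65
eef_pos: [491.3, -122.3, 172.3]
ee_rot: [2.9, 1.207, 0.0]
force: [-0.1, 0.5, -2.3]
width: 50.9
[ 491.27249359 -122.31027312  172.34059026] [-0.11926772  0.4757343  -2.29400116] 50.857308898411844
yellow z [153.0569909  179.51011812 198.34705888 199.36570622]
rim 2895 ((490.8010559082031, -122.17740631103516), 26.74163818359375) z 198.31433767427757
block 6862 69.03616928677408 ((490.702880859375, -121.75872802734375), (100.2754135131836, 99.93716430664062), 5.732349395751953)
inside well 1183
well arc 288 141 [ 490.37731414 -121.54133626]
```

```bash
sleep 1
```

```text
(no output)
```

View pics/w5.png

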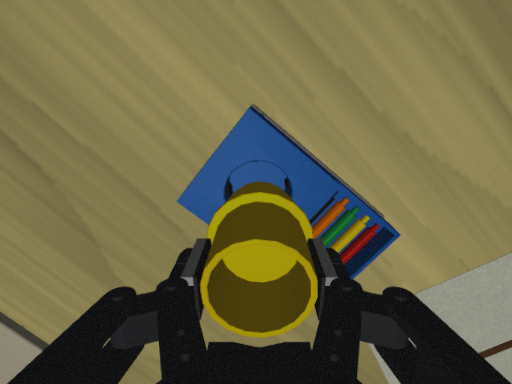

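Cup axis (490.8,-122.2) and well (490.6,-121.7) agree to 0.5 mm. Collar z = TCP z − 22, so the cup meets the pads at TCP z ≈ 110. Flush without load is ≈ 90. Lowering into the well.

```bash
python3 -m jog '{"delta_pos": [[0,0,10],[0,0,15],[0,0,15],[0,0,8],[0,0,0]], "twist": [0,0,0,0,0]}' - 120
python3 -m jog '{"delta_pos": [[0,0,4],[0,0,3],[0,0,2],[0,0,0],[0,0,0]], "twist": [0,0,0,0,0]}'
python3 - <<'E'
from h import *
s=sense();print(s['eef_pos'],s['ee_rot'],s['force'],s['moment'],s['width'],s['joint_positions'][5])
E
```

```text
time: 8.2
eef_pos: [490.5, -122.2, 123.0]
ee_rot: [-2.899, -1.206, 0.003]
force: [-0.3, 0.1, -1.8]
width: 50.2
time: 8.7
eef_pos: [490.9, -122.4, 115.3]
ee_rot: [-2.9, -1.207, 0.001]
force: [-2.5, 1.5, -1.0]
width: 50.4
[ 490.89820285 -122.36278105  115.25437018] [-2.90003511e+00 -1.20687629e+00  7.26893149e-04] [-2.53081253  1.5109121  -1.04288297] [ 0.21581447  0.50213843 -0.02528069] 50.404678727555066 1.9425958671857244
```

```bash
python3 -m jog '{"delta_pos": [[0,-0.5,0.6],[0,0,0.6],[0,0,0.6],[0,0,0.6],[0,0,0.6]], "twist": [-5,-5,-5,-5,-5]}'
python3 -m jog '{"delta_pos": [[0,0,0.6],[0,0,0.6],[0,0,0.6],[0,0,0.6],[0,0,0.6]], "twist": [-5,-5,-5,-5,-5]}'
python3 - <<'E'
from h import *
s=sense();print(s['eef_pos'],s['ee_rot'],s['force'],s['moment'],s['width'],s['joint_positions'][5])
E
```

```text
time: 9.2
eef_pos: [490.8, -122.2, 112.5]
ee_rot: [2.567, 1.811, -0.0]
force: [-0.8, 0.1, -1.4]
width: 50.0
time: 9.7
eef_pos: [490.4, -122.1, 109.5]
ee_rot: [-2.114, -2.323, 0.001]
force: [-3.3, 1.4, 1.2]
width: 50.1
[ 490.42837597 -122.07957273  109.54039556] [-2.11436274e+00 -2.32307577e+00  6.77373202e-04] [-3.34473724  1.43330442  1.2250153 ] [ 0.27609168  0.83401951 -0.0501101 ] 50.13647849500112 1.06681371764909
```

```bash
python3 -m jog '{"delta_pos": [[0.3,-0.5,0.6],[0,0,0.6],[0,0,0.6],[0,0,0.6],[0,0,0.6]], "twist": [-5,-5,-5,-5,-5]}'
python3 - <<'E'
from h import *
s=sense();print(s['eef_pos'],s['ee_rot'],s['force'],s['moment'],s['width'],s['joint_positions'][5])
E
```

```text
time: 10.2
eef_pos: [490.6, -122.2, 107.1]
ee_rot: [1.561, 2.725, -0.0]
force: [-2.2, 0.3, 2.4]
width: 50.6
[ 490.56701521 -122.17135423  107.05596572] [ 1.56135449e+00  2.72464243e+00 -2.50729948e-04] [-2.21424713  0.34442838  2.41560949] [ 0.16907898  0.79200974 -0.41825446] 50.585229809665215 0.6307018348393897
```

```bash
python3 -m jog '{"delta_pos": [[0,0,0.6],[0,0,0.6],[0,0,0.6],[0,0,0.6],[0,0,0.6]], "twist": [-5,-5,-5,-5,-5]}'
python3 - <<'E'
from h import *
s=sense();print(s['eef_pos'],s['ee_rot'],s['force'],s['moment'],s['width'],s['joint_positions'][5])
c=read_camera('scene');u,v=proj(c,[490,-120,80])[0].astype(int);cv2.imwrite('pics/s6.png',cv2.resize(c['color'][v-50:v+50,u-50:u+50],(500,500),interpolation=cv2.INTER_CUBIC))
E
```

```text
time: 10.7
eef_pos: [490.8, -122.3, 104.3]
ee_rot: [0.936, 2.997, -0.0]
force: [-2.2, 0.2, 7.8]
width: 50.3
[ 490.81848894 -122.28639679  104.32053133] [ 9.35727011e-01  2.99701610e+00 -4.95879832e-04] [-2.24708174  0.19187404  7.83906015] [ 0.27056488  0.60924524 -0.30016529] 50.277287593646875 0.19510780866758196
```

```bash
sleep 1
```

```text
(no output)
```

View pics/s6.png

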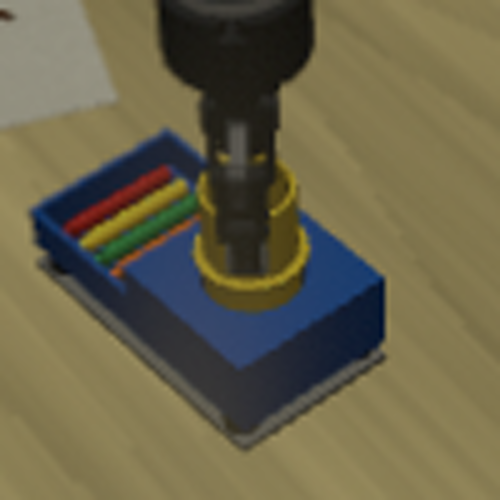

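The cup is upright in the well with its collar about 12 mm above the block, under about 10 N. Continue.

```bash
python3 -m jog '{"delta_pos": [[0,0,0.5],[0,0,0.5],[0,0,0.5],[0,0,0.5],[0,0,0.5]], "twist": [-5.5,-5.5,-5.5,-5.5,-5.5]}'
python3 - <<'E'
from h import *
s=sense();print(s['eef_pos'],s['force'],s['moment'],s['width'],s['joint_positions'][5])
E
python3 -m jog '{"delta_pos": [[0,0,0.5],[0,0,0.5],[0,0,0.5],[0,0,0.5],[0,0,0.5]], "twist": [-5.5,-5.5,-5.5,-5.5,-5.5]}'
python3 - <<'E'
from h import *
s=sense();print(s['eef_pos'],s['force'],s['moment'],s['width'],s['joint_positions'][5])
E
```

```text
time: 11.25
eef_pos: [491.2, -122.2, 102.3]
ee_rot: [0.195, 3.133, -0.001]
force: [-2.9, 1.3, 9.0]
width: 49.8
[ 491.20703161 -122.18718546  102.30834525] [-2.93735135  1.31449347  8.9836688 ] [ 0.48597021  0.70916873 -0.18633423] 49.83521127572854 -0.2858719424189564
time: 11.75
eef_pos: [491.4, -122.1, 100.2]
ee_rot: [-0.555, 3.089, -0.002]
force: [-0.1, 5.3, 14.7]
width: 50.2
[ 491.38631634 -122.10309383  100.2348233 ] [-0.08939255  5.28139704 14.7007107 ] [ 1.3173897   0.20914409 -0.52729795] 50.24484761445154 -0.7654094129624124
```

```bash
cat > m2.py <<'E'
from h import *
import sys
s=sense();e=s['eef_pos'];R=cv2.Rodrigues(s['ee_rot'])[0]
print('tilt',R[:,2])
out=[]
for n in ['wrist','scene']:
    c=read_camera(n);P=cloud(c);ok=c['z_map']>0
    hsv=cv2.cvtColor(c['color'],cv2.COLOR_BGR2HSV)
    yel=(hsv[...,0]>20)&(hsv[...,0]<35)&(hsv[...,1]>150)
    near=np.hypot(P[...,0]-490.7,P[...,1]+121.8)<42
    sel=yel&ok&near&(P[...,2]>66); h=P[sel]
    top=np.percentile(h[:,2],97)
    q=h[h[:,2]>top-4];print(n,'rim top z',top,'med',np.median(q[:,2]),cv2.minEnclosingCircle(q[:,:2].astype(np.float32)))
    A=np.c_[q[:,:2]-q[:,:2].mean(0),np.ones(len(q))];print('  rim tilt',np.linalg.lstsq(A,q[:,2],rcond=None)[0][:2])
    blue=(hsv[...,0]>100)&(hsv[...,0]<125)&(hsv[...,1]>120)&ok&(abs(P[...,0]-490.7)<52)&(P[...,1]>-172)&(abs(P[...,2]-67)<8)
    print('  block z',np.median(P[blue][:,2]),blue.sum())
    # collar: radius 27-32 yellow
    d=np.hypot(P[...,0]-490.7,P[...,1]+121.8); k=sel&(d>28)&(d<31.5)
    if k.sum(): print('  collar top z',np.percentile(P[k][:,2],[10,50,80]),k.sum())
    if n=='wrist': out.append(cv2.resize(c['color'],(440,330)))
    else:
        u,v=proj(c,[490,-120,80])[0].astype(int);out.append(cv2.resize(c['color'][v-45:v+45,u-45:u+45],(330,330),interpolation=cv2.INTER_CUBIC))
cv2.imwrite(sys.argv[1],np.hstack(out)); print('tcp',e,s['force'],s['moment'],'q6',s['joint_positions'][5],s['time'])
E
python3 m2.py pics/a1.png
```

```text
tilt [ 3.60193997e-03 -7.21683495e-04 -9.99993253e-01]
wrist rim top z 126.77078286094957 med 125.96799066946744 ((491.10931396484375, -122.74126434326172), 26.48745346069336)
  rim tilt [-0.00806803  0.00512037]
  block z 66.65963877892699 10605
  collar top z [81.09564417 82.22781322 82.76832762] 853
scene rim top z 126.6498946956676 med 125.44691560475604 ((493.8189697265625, -121.20757293701172), 27.262617111206055)
  rim tilt [0.00744922 0.06947216]
  block z 66.1632873329583 518
  collar top z [75.53268894 81.87471918 88.94279484] 58
tcp [ 491.38631634 -122.10309383  100.2348233 ] [-0.08939255  5.28139704 14.7007107 ] [ 1.3173897   0.20914409 -0.52729795] q6 -0.7654094129624124 11.75
```

```bash
sleep 1
```

```text
(no output)
```

View pics/a1.png

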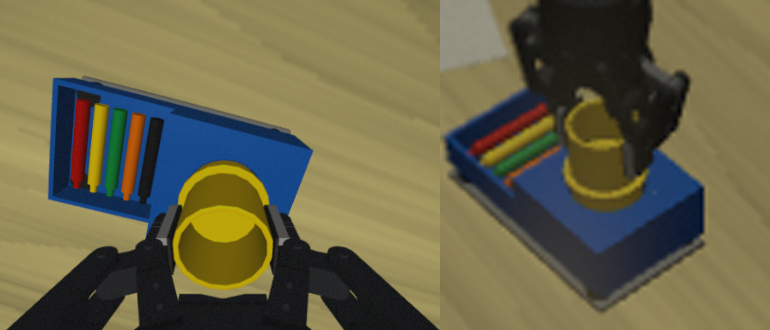

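Not slipping axially (rim − TCP still 26.6). The collar is about 12 mm above the block, and the caddy has sunk about 2 mm. I'll ease the side load and keep twisting with less descent. At the joint limit I can reverse, since it goes down twisted either way.

```bash
python3 -m jog '{"delta_pos": [[0.3,0.7,0],[0,0,0.1],[0,0,0.3],[0,0,0.3],[0,0,0.3]], "twist": [-6,-6,-6,-6,-6]}'
python3 - <<'E'
from h import *
s=sense();print(s['eef_pos'],s['ee_rot'],s['force'],s['moment'],s['width'],s['joint_positions'][5])
E
```

```text
time: 12.35
eef_pos: [491.3, -122.0, 98.9]
ee_rot: [-1.335, 2.84, -0.005]
force: [-0.2, 1.6, 6.4]
width: 50.1
[ 491.2528037  -122.04030579   98.92711591] [-1.33545889  2.8403745  -0.0050143 ] [-0.16458298  1.60799464  6.44427279] [ 0.33070866 -0.05966279 -1.16246891] 50.102657144902274 -1.2884646741646644
```

```bash
python3 -m jog '{"delta_pos": [[0,0,0.4],[0,0,0.4],[0,0,0.4],[0,0,0.4],[0,0,0.4]], "twist": [-6,-6,-6,-6,-6]}'
python3 - <<'E'
from h import *
s=sense();print(s['eef_pos'],s['ee_rot'],s['force'],s['moment'],s['width'],s['joint_positions'][5])
E
python3 -m jog '{"delta_pos": [[0,0,0.4],[0,0,0.4],[0,0,0.4],[0,0,0.4],[0,0,0.4]], "twist": [-6,-6,-6,-6,-6]}'
python3 - <<'E'
from h import *
s=sense();print(s['eef_pos'],s['ee_rot'],s['force'],s['moment'],s['width'],s['joint_positions'][5])
E
```

```text
time: 12.85
eef_pos: [491.0, -121.8, 96.8]
ee_rot: [-2.025, 2.399, -0.005]
force: [-0.8, 1.7, 6.7]
width: 50.1
[ 491.02446771 -121.82211286   96.77774656] [-2.02527815  2.39898298 -0.0047546 ] [-0.76222926  1.67031111  6.66416089] [ 0.28726307  0.07530048 -1.19152855] 50.119905191131416 -1.811722838268563
time: 13.35
eef_pos: [491.2, -122.1, 94.9]
ee_rot: [-2.578, 1.794, -0.006]
force: [-0.2, 0.2, 8.1]
width: 50.2
[ 491.21644221 -122.0611734    94.85423755] [-2.5779384   1.79390156 -0.00639511] [-0.23246944  0.19517432  8.14809562] [ 0.26766735 -0.07304963 -1.15152118] 50.20182872110474 -2.335231846715215
```

```bash
python3 -m jog '{"delta_pos": [[0,0,0.4],[0,0,0.4],[0,0,0.4],[0,0,0.4],[0,0,0.4]], "twist": [-6,-6,-6,-6,-6]}'
python3 m2.py pics/a2.png
```

```text
time: 13.85
eef_pos: [490.8, -121.6, 92.8]
ee_rot: [-2.955, 1.066, -0.005]
force: [-0.9, 1.2, 8.0]
width: 50.3
tilt [ 3.13066993e-03 -5.61918387e-04 -9.99994942e-01]
wrist rim top z 119.32026518399482 med 118.50713355787471 ((490.4056091308594, -121.79493713378906), 26.985754013061523)
  rim tilt [-1.73050742e-05 -6.73375254e-03]
  block z 67.66865210283657 11674
  collar top z [73.96851303 74.79078761 75.32803411] 776
scene rim top z 119.30694140469636 med 117.76598075575752 ((490.53582763671875, -121.8836441040039), 26.28619384765625)
  rim tilt [0.12741495 0.06267045]
  block z 66.96480013672851 533
  collar top z [70.48615611 73.38398299 74.94335236] 38
tcp [ 490.82167151 -121.62617519   92.76582111] [-0.87977365  1.17024037  8.04500629] [ 0.46020272  0.31978193 -1.58344201] q6 -2.8584196906539803 13.85
```

```bash
sleep 1
```

```text
(no output)
```

View pics/a2.png

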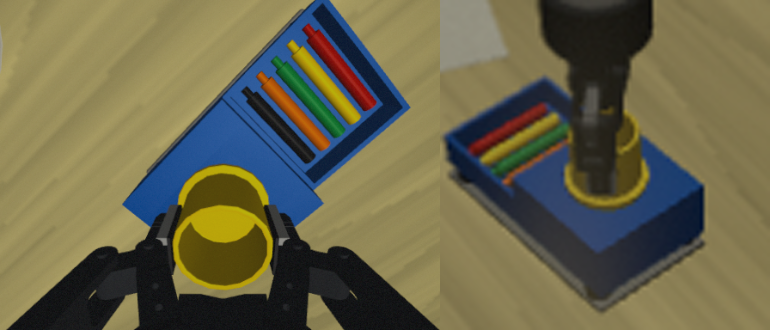

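About 4 mm left, the cup is upright and centred. Reverse the twist.

```bash
python3 -m jog '{"delta_pos": [[0,0,0],[0,0,0.3],[0,0,0.4],[0,0,0.4],[0,0,0.4]], "twist": [6,6,6,6,6]}'
python3 - <<'E'
from h import *
s=sense();print(s['eef_pos'],s['ee_rot'],s['force'],s['moment'],s['width'],s['joint_positions'][5])
E
python3 -m jog '{"delta_pos": [[0,0,0.4],[0,0,0.4],[0,0,0.4],[0,0,0.4],[0,0,0.4]], "twist": [6,6,6,6,6]}'
python3 - <<'E'
from h import *
s=sense();print(s['eef_pos'],s['ee_rot'],s['force'],s['moment'],s['width'],s['joint_positions'][5])
E
```

```text
time: 14.45
eef_pos: [491.5, -121.6, 91.4]
ee_rot: [-2.574, 1.799, -0.007]
force: [1.7, 0.6, 9.6]
width: 50.2
[ 491.45353802 -121.5861883    91.39649897] [-2.57375481  1.79902304 -0.00652327] [1.67884435 0.60166203 9.62881789] [ 0.1698656  -0.62256129  1.549047  ] 50.235497385713515 -2.330232625965673
time: 14.95
eef_pos: [491.4, -121.6, 89.5]
ee_rot: [-2.02, 2.403, -0.006]
force: [0.2, 3.8, 9.4]
width: 50.1
[ 491.43574802 -121.56836013   89.52277836] [-2.01972142  2.4030308  -0.00575933] [0.16624686 3.78206658 9.44708911] [ 0.64104063 -0.26465983  1.78542442] 50.129354712661595 -1.806635897677407
```

```bash
python3 -m jog '{"delta_pos": [[0,0,0.3],[0,0,0.3],[0,0,0.3],[0,0,0.3],[0,0,0.2]], "twist": [6,6,6,6,6]}'
python3 m2.py pics/a3.png
```

```text
time: 15.45
eef_pos: [491.9, -121.3, 88.7]
ee_rot: [-1.329, 2.841, -0.005]
force: [0.1, 5.0, 14.5]
width: 50.1
tilt [ 5.71538922e-03 -9.49549720e-04 -9.99983216e-01]
wrist rim top z 115.22429075282139 med 114.41211408450488 ((491.76214599609375, -121.30956268310547), 26.959823608398438)
  rim tilt [-4.44908832e-03 -4.42204043e-05]
  block z 66.77017786277858 12008
  collar top z [69.80383807 70.66635406 71.18697677] 639
scene rim top z 115.62772284483984 med 114.33409556518612 ((491.740966796875, -120.7308120727539), 27.464399337768555)
  rim tilt [-0.08293036  0.11657506]
  block z 65.94218415535968 476
  collar top z [68.85652822 71.92954924 88.43571007] 56
tcp [ 491.94124318 -121.2711751    88.68300298] [ 0.12531868  5.00682363 14.45115235] [ 0.7559811  -0.0683228   1.92710842] q6 -1.2833442319310453 15.45
```

```bash
sleep 1
```

```text
(no output)
```

View pics/a3.png

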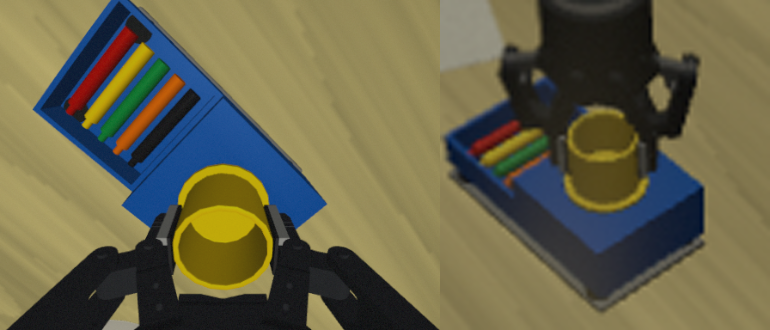

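```bash
python3 -m jog '{"delta_pos": [[0,0,0],[0,0,0],[0,0,0],[0,0,0],[0,0,0]], "twist": [6,6,6,6,6]}'
python3 - <<'E'
from h import *
s=sense();print(s['eef_pos'],s['force'],s['moment'],s['width'],s['joint_positions'][5])
E
```

```text
time: 16.05
eef_pos: [492.2, -121.5, 88.8]
ee_rot: [-0.548, 3.088, -0.004]
force: [1.2, 3.2, 14.5]
width: 50.0
[ 492.15158366 -121.48363091   88.75971606] [ 1.15980088  3.15769889 14.53828718] [ 0.40042624 -0.29114825  1.89638442] 49.96426458178109 -0.7597132117188794
```

Force held at 14.5 N through 30° with no descent, and the moment went up, so the collar is likely seated. Confirm with a small extra 0.6 mm (contact should give about +4 N).

```bash
python3 -m jog '{"delta_pos": [[0,0,0.2],[0,0,0.2],[0,0,0.2],[0,0,0],[0,0,0]], "twist": [6,6,6,6,6]}'
python3 - <<'E'
from h import *
s=sense();print(s['eef_pos'],s['force'],s['moment'],s['width'],s['joint_positions'][5])
E
```

```text
time: 16.55
eef_pos: [492.2, -121.9, 88.4]
ee_rot: [0.27, 3.123, -0.003]
force: [0.6, 1.8, 16.2]
width: 50.2
[ 492.23476789 -121.85285413   88.44724363] [ 0.55505489  1.80941205 16.15446346] [0.17269366 0.06489127 1.93290905] 50.22349004287129 -0.23621387651608308
```

Stiffness is about 6 N/mm, as the feet give: seated. Unload, check, release.

```bash
python3 -m jog '{"delta_pos": [[0,0,-0.7],[0,0,-0.7],[0,0,-0.7],[0,0,0],[0,0,0]], "twist": [0,0,0,0,0]}'
python3 -m jog '{"delta_pos": [[0,0,0],[0,0,0],[0,0,0],[0,0,0],[0,0,0]], "twist": [0,0,0,0,0]}' -1 20
python3 -m jog '{"delta_pos": [[0,0,0],[0,0,0],[0,0,0],[0,0,0],[0,0,0]], "twist": [0,0,0,0,0]}'
python3 m2.py pics/a4.png
```

```text
time: 17.05
eef_pos: [492.1, -121.9, 89.8]
ee_rot: [0.27, 3.124, -0.001]
force: [4.2, 2.7, 8.7]
width: 50.2
time: 17.55
eef_pos: [489.7, -121.4, 87.8]
ee_rot: [-0.269, -3.13, -0.0]
force: [-0.2, 0.2, 0.3]
width: 86.0
time: 18.05
eef_pos: [489.8, -121.3, 87.9]
ee_rot: [-0.269, -3.13, -0.0]
force: [0.1, 0.3, 0.7]
width: 85.3
tilt [-2.27600481e-05  1.97503312e-05 -1.00000000e+00]
wrist rim top z 117.61134055246123 med 116.79553175209875 ((491.4245910644531, -122.07284545898438), 26.409059524536133)
  rim tilt [-0.00625881  0.00588901]
  block z 69.09062109589838 14099
  collar top z [72.16722556 73.05302902 73.60054514] 728
scene rim top z 117.17165648673722 med 116.20178264820872 ((496.0936279296875, -122.18576049804688), 25.987136840820312)
  rim tilt [-0.00289814  0.0690294 ]
  block z 68.21070619600631 483
  collar top z [70.64738227 73.64883152 93.9142395 ] 38
tcp [ 489.78385523 -121.33909441   87.87714141] [0.1340255  0.32515588 0.65278285] [ 0.02621022 -0.06943146  0.00994337] q6 -0.23804950277038547 18.05
```

```bash
sleep 1
```

View pics/a4.png

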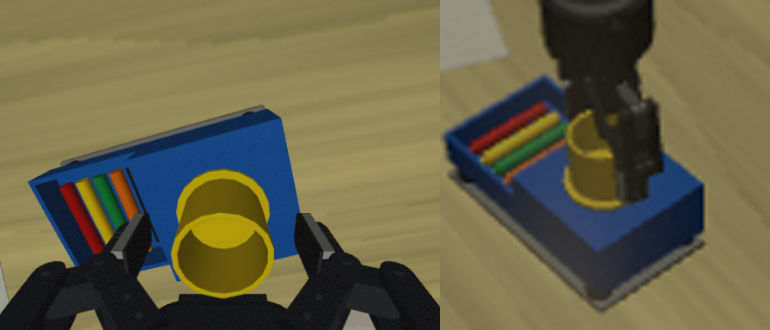

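```bash
python3 -m jog '{"delta_pos": [[0,0,-10],[0,0,-25],[0,0,-40],[0,0,-40],[0,0,-20]], "twist": [0,0,0,0,0]}'
python3 -m jog '{"delta_pos": [[-45,0,0],[-45,0,0],[-45,0,0],[0,0,0],[0,0,0]], "twist": [0,0,0,0,0]}'
python3 m2.py pics/a5.png; python3 - <<'E'
from h import *
c=read_camera('top');P=cloud(c);ok=c['z_map']>0
m=ok&(np.hypot(P[...,0]-490.7,P[...,1]+121.8)<32)
q=P[m&(P[...,2]>112)];print('top rim',len(q),np.median(q[:,2]) if len(q) else 0,cv2.minEnclosingCircle(q[:,:2].astype(np.float32)) if len(q) else 0)
for n in ['jar_mid','glue_mid','plate_mid']:
    for r in regions_of('top',n)[:1]: print(n,r['bbox'])
E
```

```text
time: 18.65
eef_pos: [490.5, -121.6, 227.0]
ee_rot: [0.268, 3.126, -0.002]
force: [0.1, 1.1, -0.6]
width: 85.4
time: 19.15
eef_pos: [623.2, -144.4, 222.2]
ee_rot: [-0.268, -3.129, -0.001]
force: [-0.2, 0.1, -0.2]
width: 85.8
tilt [-1.52806574e-03  5.33749173e-04 -9.99998690e-01]
wrist rim top z 117.81293040794884 med 117.03092943768722 ((492.1376953125, -122.04939270019531), 25.756261825561523)
  rim tilt [0.0072615  0.00396851]
  block z 69.15777877345882 5769
  collar top z [72.20165402 73.26148262 73.88123234] 403
scene rim top z 117.38039602834205 med 116.26394697561052 ((493.0747375488281, -120.5810775756836), 26.55510711669922)
  rim tilt [ 0.00960041 -0.0001003 ]
  block z 68.37861797450043 522
  collar top z [70.75220735 73.48393828 88.15180553] 48
tcp [ 623.21948569 -144.3573017   222.1876201 ] [-0.19337245  0.05815304 -0.23473242] [0.00632571 0.04287169 0.01091689] q6 -0.18771238681167035 19.15
top rim 166 114.86480394891495 ((491.418701171875, -120.01728057861328), 26.293739318847656)
jar_mid [153.8, 217.9, 178.7, 245.1]
glue_mid [191.4, 157.9, 211.7, 183.4]
plate_mid [267.6, 107.1, 339.8, 173.0]
```

```bash
sleep 1
```

```text
(no output)
```

View pics/a5.png

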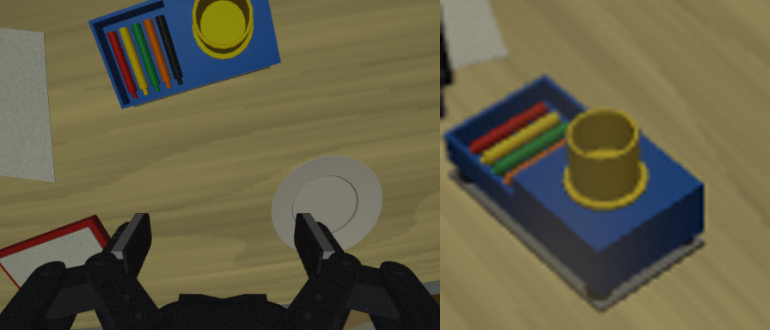

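```bash
python3 -c "
from workcell import *
print(job_done())"
```

```text
the job is handed in; nothing more can be done
None
```

The yellow cup is back in the caddy's well with its collar flat on the top, and I have handed the job in at about 19 s. I took the rightmost of the four cups and twisted it down with one change of direction; no regrip was needed. The push peaked at about 16 N, plus roughly 2 N for the cup's weight, so the caddy sank about 3 mm at most by its 6 N/mm. I then unloaded it, let go and moved the gripper clear.

Last checks:
- **Height:** the collar's underside is about 0.1–0.5 mm above the block by the wrist camera. The scene camera reads about 1 mm, and both are within the 2 mm allowed.
- **Caddy:** the block's top is back at 68–69 mm, so it has risen on its feet.
- **Tilt:** less than about 0.01 rad by the fit to the rim.
- **Centring:** within 2 mm of the well by the wrist and top cameras. The scene camera scattered 2.6 mm off, still under the 4 mm allowed.
- **Bystanders:** the jar, glue stick and plate show in the same places as at the start (within about 3 pixels).

One disagreement: the top camera's median rim height was 115 mm, against about 116–117 mm from the other two. Its sample used a looser height cut, so I relied on the other two cameras.

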